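Offer a cabinet door up to its hinge and hold it for the pin

TASK

Lay the aluminium straightedge on the table, flush along at least half of the front face of the jamb block and reaching out past its hinge side across the width the door will take up, and let go of it. Then lift the small door, upright and in line with the jamb just behind the straightedge, and bring its hinge knuckle in between the jamb's two so that the three holes line up for the pin. Finish while still holding it there, still, its whole weight in the gripper and pressing on neither jamb nor straightedge; leave the straightedge flush and the pin, the tin and the tape measure where they are.

Things in the scene. Friction and masses are not known exactly. Their poses are not given: they have to be found in the camera images.
- jamb_block: Fixed upright wooden block, 45 (x) x 80 (y) x 140 mm tall, held by a steel foot behind it (to x = +55 mm). Origin: centre of its underside, on the table. Flat front face at x = -22.5 mm, facing about towards the robot; y runs along that face. On the -y side it carries two hinge knuckles, see jamb_gap. Nothing stands out from the front face below z = 50 mm.
- jamb_gap (a point): Point on the vertical hole axis of the jamb's two knuckles, midway in the 27 mm gap between them: at jamb x = -22.5, y = -56, z = 85.5 mm, 16 mm off the block's side; axes as the jamb's. Knuckles: steel tubes 22 mm outside, 12 mm hole, 22 mm tall, at z = 50-72 and 99-121 mm. The door's knuckle centre belongs at this point.
- door: Loose wooden cabinet door, 20 thick (x) x 100 (y) x 140 mm tall, 0.35 kg, standing upright. Origin: centre of its underside; front face at x = -10 mm with a 4 mm hinge leaf on it (y 13 to 49, z 36 to 107 mm). Grip it across the thickness at mid-width near the top. In place its axes are parallel to the jamb's, its underside is 14 mm up and its front 4 mm behind the plane of the jamb's front.
- door_knuckle (a point): Centre of the hole in the door's one knuckle: a vertical steel tube 22 mm outside, 12 mm hole, 20 mm tall, past the door's +y edge, at door x = -14, y = +66, z = 71.5 mm; axes as the door's.
- straightedge: Loose aluminium box section, 20 (x) x 300 (y, length) x 40 mm tall, 0.3 kg, flat on the table, ends and sides alike. Origin: centre of its underside. Flush, its centre is at jamb x = -32.5 mm and y from -40 to -150 mm, its length along the jamb's y (y about -120 leaves most room for a gripper beside the knuckles).
- hinge_pin: Bystander: loose steel hinge pin, 8 mm thick, 95 mm long with a 28 mm bent head, lying flat on the table to the left. Origin on the table near the middle of its shank. Leave alone.
- bolt_tin: Bystander: open tin of bolts, 69 mm wide, 76 mm tall, on the right. Origin: centre of its underside. Leave alone.
- tape_measure: Bystander: tape measure, 37 x 84 x 64 mm, standing on the left. Origin: centre of its underside. Leave alone.

How it is judged:
On the way:
1. the straightedge lies on the table flush along the jamb's front face, reaching out past the hinge side, and is let go (x of straightedge in the frame of jamb_block between -0.036 and -0.03 m and y of straightedge in the frame of jamb_block between -0.15 and -0.04 m and angle between the y axis of straightedge and the y axis of jamb_block, either way round below 0.03 rad and height (world z) of straightedge below 0.004 m and angle between straightedge's own z axis and vertical below 0.05 rad and contact force between the fingers and straightedge below 0.5 N), for 0.3 s.
At the end, for the whole second after the job is handed in: Straightedge let go, flat on the table, within 3 mm and 0.03 rad of the jamb face, centre 40-150 mm to its -y side. Door held (>2 N) at rest, >8 mm up, upright to 0.05 rad, parallel to 0.07 rad; knuckle hole within 3.5 mm of the jamb's axis, 3.7 mm of mid-gap; under 2 N on jamb and straightedge (all of step 1 and horizontal distance between door_knuckle and jamb_gap below 0.0035 m and z of door_knuckle in the frame of jamb_gap between -0.0037 and 0.0037 m and angle between the y axis of door and the y axis of jamb_block, either way round below 0.07 rad and y of door in the frame of jamb_block below -0.1 m and angle between door's own z axis and vertical below 0.05 rad and height (world z) of door above 0.008 m and contact force between the fingers and door above 2 N and contact force between door and jamb_block below 2 N and contact force between door and straightedge below 2 N and linear speed of door below 0.02 m/s); the arm keeps its last pose, push and grip.
It fails at once if the hinge pin is moved by more than 20 mm (distance of hinge_pin from where it was at the start of the episode above 0.02 m).
It fails at once if the bolt tin is moved by more than 20 mm (distance of bolt_tin from where it was at the start of the episode above 0.02 m).
It fails at once if the tape measure is moved by more than 20 mm (distance of tape_measure from where it was at the start of the episode above 0.02 m).
It also fails if it takes over 53 s, if anything falls off the work surface, if the arm or the gripper's body presses on something with over 40 N, if the wrist force passes 120 N, or if a joint passes its speed limit or range.

ROBOT

A 6-joint arm with a two-finger parallel gripper is mounted at the origin on the work surface; the furniture and walls round the work are solid. World frame = base frame: x ahead of the robot, y to its left, z up, the work surface at z = 0. Lengths are in m, angles in rad, forces in N, time in s.
With the tool pointing down it reaches from about 0.425 to 0.95 m from the base axis. Payload 3.5 kg.
Tool frame: the origin (TCP) lies at the very end of the fingers, on their centre line; the grasp point (between the pads) lies 19 mm behind it; z points along the fingers, y is the line along which they close (so a half turn about z gives the same grasp; the last joint's range is limited). The gripper opens to 85 mm and grips with 20 to 120 N. Pads are 22 mm wide; open, the fingers measure 114 mm over their backs; the gripper's body (76 mm by 85 mm) begins 54 mm behind the grasp point. The pads swing forward as they close: fully open they stand 13 mm farther back than shut.
Start: joints at [1.111, 0.286, 1.577, -0, 1.279, -0.15], TCP at [0.206, 0.643, 0.231] pointing down, gripper open.
Joint ranges: [-2.77, 2.77], [-0.9, 2.22], [0.21, 2.48], [-1.53, 4.67], [0.24, 2.81], [-2.84, 2.84]. Speed limits (rad/s): [2.79, 2.79, 3.14, 3.14, 3.14, 3.14].

INTERFACE

Orientations are given as a unit quaternion [x, y, z, w].
In Python, from plant import ctrl, eyes, get_state gives the robot as it stands (ctrl), with the cameras (eyes) and the readings as plain functions.
- The arm moves only by the shell command python3 inch.py 'ROWS' [FORCE]. ROWS is a JSON list of rows, 1 to 10 of them, each of 7 numbers: dx, dy, dz in m, then a rotation vector rx, ry, rz in rad, then the opening from 0.0 (shut) to 1.0 (fully open); each row is the pose to reach, as a shift and turn from the pose commanded when the command began, along the tool's axes at that moment; what a row does not reach only later rows make up. A row lasts 1/8 s, in which the tool goes at most 0.0625 m and 0.188 rad, less where a joint would pass 70% of its speed; a pose out of reach is approached as far as the arm can. The fingers move at their own pace and stop on an object; FORCE is the grip in N (left out, the last holds). Time passes only in rows, so rows that do not move let the fingers close. It prints the time, the measured TCP pose, the force, the opening and the grip force at its end.
- get_state(): the state, without advancing time (a new reading comes with each control period).
- eyes.read_camera(name): name is "scene" or "top"; returns a dict with "pixels" (480x640x3 uint8, red, green, blue), "camera_matrix" (3x3 intrinsics, pixels), "dist_coeffs" ([k1, k2, p1, p2, k3] as OpenCV has them; the pictures are not rectified), "xyz" and "orientation" of the camera in the world. Camera axes: x right, y down, z forward; pixel columns grow to the right and rows downward; lengths in m; the calibration is good to about 2 mm. A picture is of the moment at which its call begins. There is no depth.
- ctrl.sign_off(): hands the job in; it is judged then, once.
The state is a dict: "time": time; "qpos": joint angles; "dq": joint speeds; "joint_efforts": joint torques, N m; "eef_pos": TCP position; "tcp_rot": TCP orientation; "contact_force": force on the tool from outside, world axes, zero at the start; "wrist_torque": the same for the moment, N m; "opening": opening from 0.0 (shut) to 1.0 (fully open); "finger_force": force on a finger pad.
Only numpy, scipy, OpenCV 4.12 (cv2) and the standard library are available. Lean on these libraries where they do the work, as an engineer would, in place of code of your own. Each camera call takes 0.05 s, during which the arm holds its last target. There are 200 camera calls.

## Working session

There is one attempt and no reset: what is moved stays moved. The work goes in short steps, Python scripts to look and compute and a shell command to move; the robot and the scene stay as the last step left them, time stands still between calls to the robot, and variables do not carry over. Pictures are saved under pics/ and viewed, at most 10 in all, crops included, and the job is handed in when it is done.

```bash
ls; mkdir -p pics
python3 - <<'E'
from plant import ctrl, eyes, get_state
import cv2
for n in("scene","top"):
    r=eyes.read_camera(n);cv2.imwrite(f"pics/{n}0.png",r["pixels"][:,:,::-1]);print(n,r["camera_matrix"],r["dist_coeffs"],r["xyz"],r["orientation"])
print(get_state())
E
```

```text
inch.py
pics
plant.py
scene [[502.49864377   0.         316.21875734]
 [  0.         502.49864377 237.47634221]
 [  0.           0.           1.        ]] [-0.04644592  0.          0.          0.          0.        ] [ 0.12106354 -0.76016569  0.51914699] [ 0.82633213 -0.21895272  0.13226471 -0.50173794]
top [[541.71325628   0.         314.6117511 ]
 [  0.         541.71325628 233.33702418]
 [  0.           0.           1.        ]] [-0.06668008  0.          0.          0.          0.        ] [0.41270044 0.00323857 1.06440336] [ 0.70914898 -0.70096661  0.05908804 -0.04756198]
{'time': 0.1, 'qpos': array([ 1.11098397e+00,  2.87096632e-01,  1.57803186e+00, -1.75966321e-06,
        1.27858473e+00, -1.50020252e-01]), 'dq': array([-0.00014906, -0.00157567, -0.00511948,  0.0020012 , -0.00191929,
        0.00099958]), 'joint_efforts': array([ 1.37407797e-04, -4.07291329e+01, -2.93702710e+01, -1.63016271e-04,
        3.41164872e-03,  7.39302209e-06]), 'eef_pos': array([0.20550134, 0.64233789, 0.23007177]), 'tcp_rot': array([ 1.54277060e-01,  9.88027057e-01, -1.01162746e-03, -3.17507767e-04]), 'contact_force': array([ 0.574647  , -0.59986296,  0.14271311]), 'wrist_torque': array([ 0.01388545, -0.02549367,  0.05923425]), 'finger_force': 0.0, 'opening': 0.9959255611797266}
```

View pics/scene0.png

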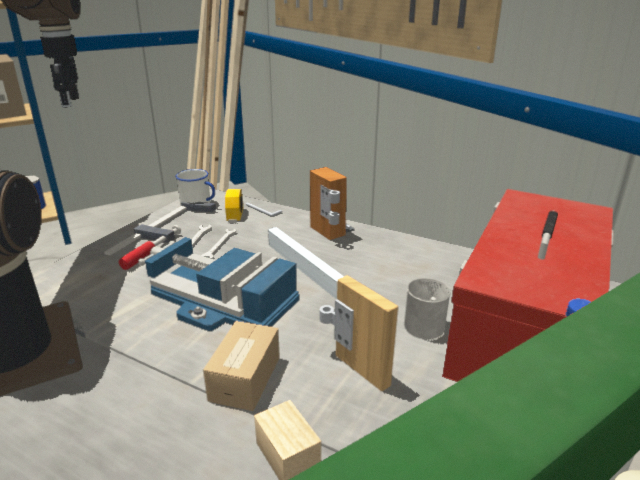

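View pics/top0.png

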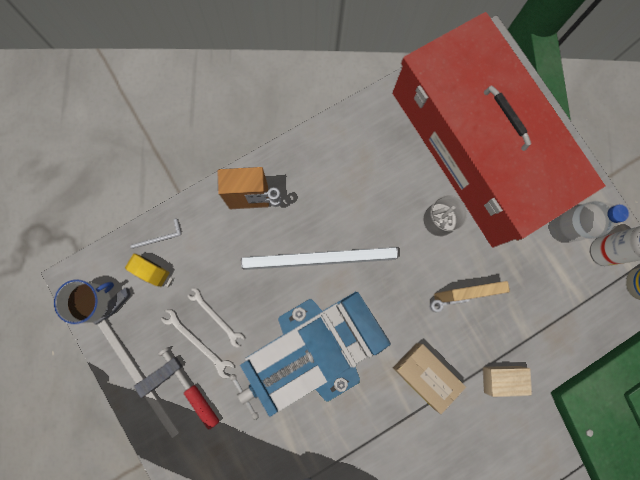

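The scene view shows the jamb (orange, ~327,205), the straightedge (~300,255) and the door (~365,330). In the top view, the jamb is at (243,188) with its knuckle at (273,195). The straightedge runs from (242,263) to (398,254), and the door is at (475,292) with its knuckle at (437,305). Zooming in to get corners.

```bash
cat > h.py <<'E'
import numpy as np,cv2
from plant import ctrl, eyes, get_state
from scipy.spatial.transform import Rotation as R
def grab(n): return eyes.read_camera(n)
def ray(r,uv):
    p=cv2.undistortPoints(np.array(uv,float).reshape(-1,1,2),r["camera_matrix"],np.array(r["dist_coeffs"]))[:,0]
    return R.from_quat(r["orientation"]).apply(np.c_[p,np.ones(len(p))])
def plane(r,uv,z):
    d=ray(r,uv);c=np.array(r["xyz"]);return c+d*((z-c[2])/d[:,2])[:,None]
def proj(r,P):
    Rc=R.from_quat(r["orientation"]).inv();q=Rc.apply(np.array(P,float).reshape(-1,3)-r["xyz"])
    return cv2.projectPoints(q,np.zeros(3),np.zeros(3),r["camera_matrix"],np.array(r["dist_coeffs"]))[0][:,0]
def tri(ra,ua,rb,ub):
    a,b=ray(ra,[ua])[0],ray(rb,[ub])[0];ca,cb=np.array(ra["xyz"]),np.array(rb["xyz"])
    s=np.linalg.lstsq(np.c_[a,-b],cb-ca,rcond=None)[0];p,q=ca+s[0]*a,cb+s[1]*b
    return (p+q)/2,np.linalg.norm(p-q)
E
python3 - <<'E'
import cv2,numpy as np
t=cv2.imread("pics/top0.png");s=cv2.imread("pics/scene0.png")
def c(im,x,y,w,h,W,H):return cv2.resize(im[y:y+h,x:x+w],(W,H),interpolation=cv2.INTER_CUBIC)
a=c(t,210,155,100,75,400,300);b=c(t,425,270,100,75,400,300)
d=c(s,300,155,100,75,400,300);e=c(s,300,260,120,135,400,450)[:300]
cv2.imwrite("pics/crop1.png",np.vstack([np.hstack([a,b]),np.hstack([d,e])]))
E
```

```text
(no output)
```

View pics/crop1.png

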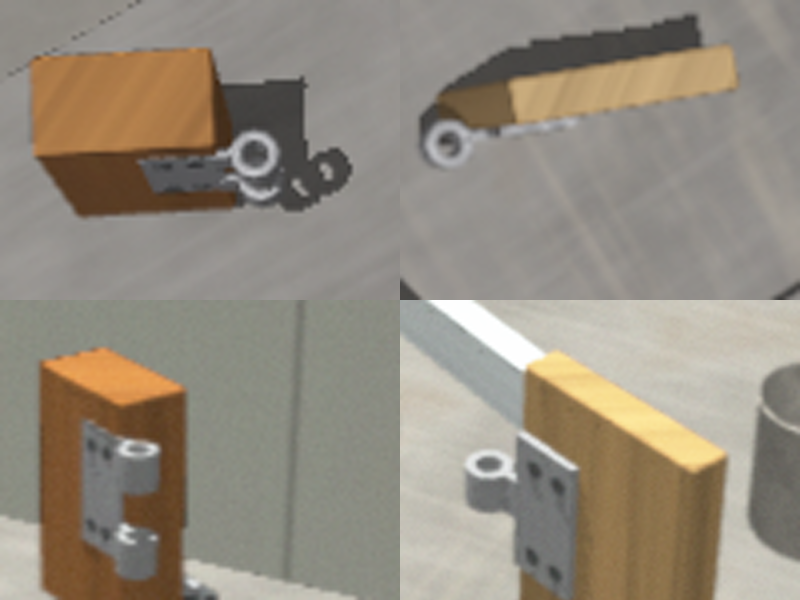

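The crops show both jamb knuckles, the jamb's top-face corners, and the door's top face and knuckle hole clearly. Computing poses from those corners.

```bash
cat > m.py <<'E'
from h import *
np.set_printoptions(precision=4,suppress=True)
T,S=grab("top"),grab("scene")
f=lambda pts,ox,oy,s:[( (x+.5)/s-.5+ox,(y+.5)/s-.5+oy) for x,y in pts]
def fit(P,model):  # 2D rigid
    P=np.array(P)[:,:2];M=np.array(model);a=P-P.mean(0);b=M-M.mean(0)
    th=np.arctan2((b[:,0]*a[:,1]-b[:,1]*a[:,0]).sum(),(a*b).sum());c,s=np.cos(th),np.sin(th);Rm=np.array([[c,-s],[s,c]])
    t=P.mean(0)-Rm@M.mean(0);return t,th,(P-(M@Rm.T+t))*1000
jm=[(.0225,.04),(-.0225,.04),(.0225,-.04),(-.0225,-.04),(-.0225,-.056)]
dm=[(.01,.05),(.01,-.05),(-.01,-.05),(-.01,.05),(-.014,.066)]
if __name__=="__main__":
    jt=f([(32,57),(37,155),(210,50),(215,150)],210,155,4);jk=f([(253,153)],210,155,4)
    P=np.r_[plane(T,jt,.14),plane(T,jk,.121)];t,th,e=fit(P,jm);print("jamb top",t,th);print(e)
    js=f([(103,48),(40,62),(185,88),(122,105)],300,155,4);ks=f([(138,150)],300,155,4)
    P=np.r_[plane(S,js,.14),plane(S,ks,.121)];t,th,e=fit(P,jm);print("jamb scene",t,th);print(e)
    dt=f([(110,80),(333,45),(338,85),(117,125)],425,270,4);dk=f([(46,145)],425,270,4)
    P=np.r_[plane(T,dt,.14),plane(T,dk,.0815)];t,th,e=fit(P,dm);print("door top",t,th);print(e)
    ds=f([(160,52),(326,157),(295,170),(125,65)],300,260,10/3);dks=f([(90,163)],300,260,10/3)
    P=np.r_[plane(S,ds,.14),plane(S,dks,.0815)];t,th,e=fit(P,dm);print("door scene",t,th);print(e)
    hsv=cv2.cvtColor(T["pixels"],cv2.COLOR_RGB2HSV)
    m=((hsv[...,2]>200)&(hsv[...,1]<40)).astype(np.uint8);m[:240]=0;m[275:]=0;m[:,:230]=0;m[:,405:]=0
    c=max(cv2.findContours(m,0,2)[0],key=cv2.contourArea)[:,0].astype(float)
    r=cv2.minAreaRect(plane(T,c,.04)[:,:2].astype(np.float32)*1000);print("edge",r)
    for n,uv in(("knuckle",(jk[0],ks[0])),("doorkn",(dk[0],dks[0])),("jc",(jt[3],js[3])),("jc0",(jt[1],js[1])),("dc",(dt[2],ds[2]))):print(n,tri(T,uv[0],S,uv[1]))
E
python3 m.py
```

```text
jamb top [0.646  0.1199] 0.06209238595839485
[[-0.1072 -0.6707]
 [ 0.7471 -1.8035]
 [-0.8966  1.0078]
 [-0.9865  0.4426]
 [ 1.2432  1.0238]]
jamb scene [0.6512 0.1226] 0.0737389043908684
[[-1.2281 -1.2952]
 [ 1.8311 -0.5049]
 [-1.4696  2.1038]
 [ 1.2869  0.5731]
 [-0.4202 -0.8768]]
door top [ 0.4575 -0.2979] 0.16770949609168037
[[-0.156  -1.1341]
 [-1.0847 -0.8005]
 [ 1.3985  1.0064]
 [ 0.3841 -0.3647]
 [-0.5419  1.2929]]
door scene [ 0.4608 -0.2993] 0.1524109055785605
[[-0.8092 -2.0806]
 [-1.954  -0.3204]
 [ 2.2013  1.8275]
 [ 0.4515 -0.4561]
 [ 0.1105  1.0295]]
edge ((522.47265625, -22.156539916992188), (18.51431655883789, 294.26873779296875), 4.4556193351745605)
knuckle (array([0.6296, 0.0628, 0.1217]), np.float64(0.0034257226396287575))
doorkn (array([ 0.4343, -0.2349,  0.0819]), np.float64(0.005003022352613197))
jc (array([0.6272, 0.0776, 0.1419]), np.float64(0.00578728369352418))
jc0 (array([0.623 , 0.1555, 0.142 ]), np.float64(0.0036025883295022283))
dc (array([ 0.4587, -0.3486,  0.1405]), np.float64(0.003127919418659936))
```

```bash
cat > go.py <<'E'
import sys
from h import *
# usage: go.py x y z yaw : offset in tool axes from measured TCP to target (tool down, closing line at yaw)
x,y,z,a=map(float,sys.argv[1:5]);s=get_state();Rc=R.from_quat(s["tcp_rot"])
ty=np.array([np.cos(a),np.sin(a),0]);tz=np.array([0,0,-1.]);Rt=R.from_matrix(np.c_[np.cross(ty,tz),ty,tz])
r=(Rc.inv()*Rt)
d=Rc.inv().apply(np.array([x,y,z])-s["eef_pos"])
print(np.round(d,4),np.round(r.as_rotvec(),4),"t",round(s["time"],2),"pos",s["eef_pos"].round(4),"F",s["contact_force"].round(2),"op",round(s["opening"],3))
E
python3 go.py 0.5225 -0.022 0.12 0.078
R='[-0.5045,-0.5361,0.05,0,0,1.183,0.6]'; python3 inch.py '[[-0.5045,-0.5361,0.05,0,0,1.183,0.6],[-0.5045,-0.5361,0.05,0,0,1.183,0.6],[-0.5045,-0.5361,0.05,0,0,1.183,0.6],[-0.5045,-0.5361,0.05,0,0,1.183,0.6],[-0.5045,-0.5361,0.05,0,0,1.183,0.6],[-0.5045,-0.5361,0.05,0,0,1.183,0.6],[-0.5045,-0.5361,0.05,0,0,1.183,0.6],[-0.5045,-0.5361,0.05,0,0,1.183,0.6],[-0.5045,-0.5361,0.05,0,0,1.183,0.6],[-0.5045,-0.5361,0.05,0,0,1.183,0.6]]' 30; python3 go.py 0.5225 -0.022 0.1 0.078
```

```text
time: 1.45
eef_pos: [0.4748, 0.0781, 0.1891]
tcp_rot: [0.679, 0.734, 0.0, 0.0]
contact_force: [0.4, -0.2, 0.4]
opening: 0.603
finger_force: 0.0
[-0.1035  0.0397  0.0891] [ 0.0009 -0.0001 -0.0003] t 1.45 pos [0.4748 0.0781 0.1891] F [ 0.42 -0.19  0.4 ] op 0.603
```

```bash
python3 inch.py '[[-0.1035,0.0397,0.06,0,0,0,0.6],[-0.1035,0.0397,0.09,0,0,0,0.6],[-0.1035,0.0397,0.13,0,0,0,0.6],[-0.1035,0.0397,0.179,0,0,0,0.6],[-0.1035,0.0397,0.179,0,0,0,0.6],[-0.1035,0.0397,0.179,0,0,0,0.6],[-0.1035,0.0397,0.179,0,0,0,0.1],[-0.1035,0.0397,0.179,0,0,0,0.1],[-0.1035,0.0397,0.179,0,0,0,0.1],[-0.1035,0.0397,0.179,0,0,0,0.1]]' 30; python3 go.py 0.5225 -0.022 0.01 0.078
```

```text
time: 2.7
eef_pos: [0.5239, -0.0201, 0.0125]
tcp_rot: [0.679, 0.734, 0.001, 0.002]
contact_force: [-0.8, 1.7, 8.0]
opening: 0.225
finger_force: 30.9
[-0.0017 -0.0016  0.0025] [0.0041 0.0011 0.0005] t 2.7 pos [ 0.5239 -0.0201  0.0125] F [-0.83  1.71  8.  ] op 0.225
```

```bash
python3 go.py 0.6135 0.0 0.018 0.068
```

```text
[ 0.013   0.0909 -0.0051] [0.0041 0.0011 0.0105] t 2.7 pos [ 0.5239 -0.0201  0.0125] F [-0.83  1.71  8.  ] op 0.225
```

```bash
python3 inch.py '[[0,0,-0.006,0,0,0,0.1],[0.0065,0.045,-0.006,0,0,0.01,0.1],[0.013,0.0909,-0.006,0,0,0.01,0.1],[0.013,0.0909,-0.006,0,0,0.01,0.1],[0.013,0.0909,-0.006,0,0,0.01,0.1]]'
python3 - <<'E'
from h import *
T=grab("top");im=T["pixels"][140:260,190:350,::-1];S=grab("scene")["pixels"][150:270,270:430,::-1]
cv2.imwrite("pics/p2.png",np.hstack([cv2.resize(im,(400,300),interpolation=2),cv2.resize(S,(400,300),interpolation=2)]))
E
python3 go.py 0.6135 0.0 0.013 0.068
```

```text
time: 3.32
eef_pos: [0.61, 0.0003, 0.015]
tcp_rot: [0.683, 0.731, -0.001, -0.001]
contact_force: [0.6, 0.3, -3.3]
opening: 0.225
finger_force: 30.4
[-0.0004  0.0038  0.0021] [-0.0027 -0.0005 -0.0002] t 3.42 pos [6.097e-01 1.000e-04 1.510e-02] F [ 0.91  0.89 -3.01] op 0.229
```

View pics/p2.png

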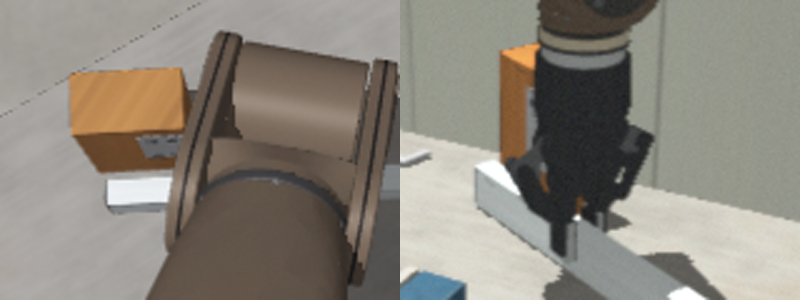

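The top view shows the bar's left end about (105,180) in the crop, parallel to the jamb's front with a small gap. The scene view shows it held straight. Next I lower it and feel forward.

```bash
python3 inch.py '[[0,0.003,0.003,0,0,0,0.1],[0,0.006,0.003,0,0,0,0.1],[0,0.008,0.003,0,0,0,0.1],[0,0.008,0.003,0,0,0,0.1]]'; python3 inch.py '[[0,0.002,0,0,0,0,0.1],[0,0.002,0,0,0,0,0.1]]';python3 inch.py '[[0,0.002,0,0,0,0,0.1],[0,0.002,0,0,0,0,0.1]]';python3 inch.py '[[0,0.002,0,0,0,0,0.1],[0,0.002,0,0,0,0,0.1]]'
```

```text
time: 3.92
eef_pos: [0.6198, 0.0006, 0.013]
tcp_rot: [0.683, 0.731, 0.0, 0.0]
contact_force: [-0.2, -1.2, -4.0]
opening: 0.233
finger_force: 30.4
time: 4.18
eef_pos: [0.6217, 0.0007, 0.013]
tcp_rot: [0.683, 0.731, 0.0, 0.0]
contact_force: [0.6, 0.2, -1.8]
opening: 0.229
finger_force: 30.4
time: 4.42
eef_pos: [0.6236, 0.0009, 0.013]
tcp_rot: [0.683, 0.731, 0.0, 0.0]
contact_force: [0.4, 0.2, -2.4]
opening: 0.229
finger_force: 30.4
time: 4.68
eef_pos: [0.6243, 0.0009, 0.0129]
tcp_rot: [0.682, 0.731, -0.001, -0.001]
contact_force: [-5.1, -1.2, 0.2]
opening: 0.224
finger_force: 31.0
```

```bash
python3 inch.py '[[0,0.002,0.001,0,0,0,0.1],[0,0.002,0.001,0,0,0,0.1],[0,0.002,0.001,0,0,0,0.1]]'; python3 go.py 0.624 0 0.013 0.066; python3 inch.py '[[0,0.001,0.001,0,0,0,0.1],[0,0,0.001,0,0,0,0.1],[0,0,0.001,0,0,0,0.3],[0,0,0,0,0,0,0.45],[0,0,0,0,0,0,0.45],[0,0,0,0,0,0,0.45]]'; python3 inch.py '[[0,-0.001,-0.05,0,0,0,0.5],[0,-0.001,-0.1,0,0,0,0.5],[0,-0.001,-0.15,0,0,0,0.5],[0,-0.1,-0.15,0,0,0,0.5],[0,-0.2,-0.15,0,0,0,0.5],[0,-0.2,-0.15,0,0,0,0.5],[0,-0.2,-0.15,0,0,0,0.5]]'
python3 - <<'E'
from h import *
T=grab("top");im=T["pixels"][140:260,190:350,::-1];S=grab("scene")["pixels"][150:270,270:430,::-1]
cv2.imwrite("pics/p3.png",np.hstack([cv2.resize(im,(400,300),interpolation=2),cv2.resize(S,(400,300),interpolation=2)]))
E
```

```text
time: 5.05
eef_pos: [0.6245, 0.001, 0.0125]
tcp_rot: [0.681, 0.732, -0.003, -0.003]
contact_force: [-12.3, -0.8, 7.8]
opening: 0.227
finger_force: 32.3
[-0.0009 -0.0006 -0.0004] [-0.0092  0.0003  0.0053] t 5.05 pos [0.6245 0.001  0.0125] F [-12.32  -0.84   7.77] op 0.227
time: 5.8
eef_pos: [0.628, 0.0011, 0.0121]
tcp_rot: [0.683, 0.731, 0.0, 0.0]
contact_force: [0.2, 0.3, -0.1]
opening: 0.449
finger_force: 0.0
time: 6.68
eef_pos: [0.4241, -0.0118, 0.1603]
tcp_rot: [0.683, 0.731, -0.001, -0.001]
contact_force: [0.5, 0.4, 0.8]
opening: 0.501
finger_force: 0.0
```

View pics/p3.png

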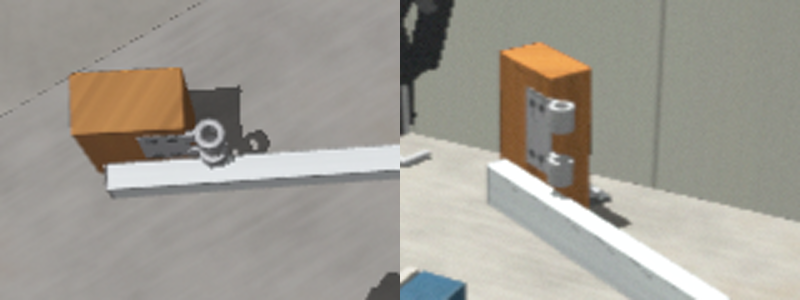

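The bar's left end (105,170 in the crop) meets the jamb front and runs on past the knuckles, and it looks flush in both views. Measuring its yaw and position next.

```bash
cat > e.py <<'E'
from h import *
T=grab("top");hsv=cv2.cvtColor(T["pixels"],cv2.COLOR_RGB2HSV)
m=((hsv[...,2]>200)&(hsv[...,1]<40)).astype(np.uint8);m[:190]=0;m[230:]=0;m[:,:225]=0;m[:,405:]=0
m=cv2.morphologyEx(m,cv2.MORPH_OPEN,np.ones((4,4),np.uint8))
c=max(cv2.findContours(m,0,1)[0],key=cv2.contourArea)[:,0].astype(float)
P=plane(T,c,.04)[:,:2]
print(cv2.minAreaRect(P.astype(np.float32)*1000))
y=P[:,1];k=(abs(y-y.mean())<.12);A=np.c_[np.ones(k.sum()),y[k]]
near=P[k][:,0]<np.polyval(np.polyfit(y[k],P[k][:,0],1),y[k])
print("front edge",np.polyfit(P[k][near][:,1],P[k][near][:,0],1),"back",np.polyfit(P[k][~near][:,1],P[k][~near][:,0],1))
# jamb: front face mask edges
h=hsv[150:230,200:275].astype(int);o=((h[...,0]<18)&(h[...,1]>120)).astype(np.uint8)
c=max(cv2.findContours(o,0,1)[0],key=cv2.contourArea)[:,0]+[200,150]
b=c[(c[:,0]>222)&(c[:,0]<258)&(c[:,1]<180)].astype(float);Q=plane(T,b,.14)
print("jamb back edge",np.polyfit(Q[:,1],Q[:,0],1),len(b))
v=hsv[...,2].astype(int);ed=[]
for u in range(222,260):
    g=np.diff(cv2.GaussianBlur(T["pixels"][...,0],(3,3),0)[178:206,u].astype(float));i=int(g.argmin())
    if 0<i<len(g)-1:
        den=g[i-1]-2*g[i]+g[i+1];ed.append((u,178+i+.5+.5*(g[i-1]-g[i+1])/den))
ed=np.array(ed);Q=plane(T,ed,.14);p=np.polyfit(Q[:,1],Q[:,0],1);r=Q[:,0]-np.polyval(p,Q[:,1]);k=abs(r)<.0015
print("jamb top-front edge",np.polyfit(Q[k][:,1],Q[k][:,0],1),k.sum(),"x at y=.12",np.polyval(np.polyfit(Q[k][:,1],Q[k][:,0],1),.12))
E
python3 e.py
```

```text
((621.5635375976562, -3.033966064453125), (18.90152931213379, 293.3293762207031), 4.772246360778809)
front edge [-0.08299732  0.61286555] back [-0.09363291  0.62901151]
jamb back edge [-0.06109792  0.67461304] 35
jamb top-front edge [-0.07065102  0.63298468] 38 x at y=.12 0.624506557191428
```

The bar's yaw reads about 0.083, against about 0.066 for the jamb. I pushed it from outside the jamb's span, so it probably over-rotated. I'll press its left end flush with the outside of an open finger.

```bash
python3 go.py 0.546 0.115 0.012 0.07
```

```text
[0.1197 0.1248 0.1512] [ 0.0029  0.0008 -0.0024] t 6.83 pos [ 0.4291 -0.0127  0.1629] F [0.56 1.09 0.31] op 0.502
```

```bash
python3 inch.py '[[0.06,0.06,0,0,0,0,0.8],[0.1197,0.1148,0,0,0,0,0.8],[0.1197,0.1148,0.04,0,0,0,0.8],[0.1197,0.1148,0.1,0,0,0,0.8],[0.1197,0.1148,0.15,0,0,0,0.8],[0.1197,0.1148,0.1512,0,0,0,0.8],[0.1197,0.1198,0.1512,0,0,0,0.8],[0.1197,0.1248,0.1512,0,0,0,0.8],[0.1197,0.1248,0.1512,0,0,0,0.8]]';python3 inch.py '[[0,0.003,0,0,0,0,0.8],[0,0.006,0,0,0,0,0.8],[0,0.006,0,0,0,0,0.8]]';python3 inch.py '[[0,0.002,0,0,0,0,0.8],[0,0.004,0,0,0,0,0.8],[0,0.004,0,0,0,0,0.8]]'
```

```text
time: 7.95
eef_pos: [0.5469, 0.1154, 0.0134]
tcp_rot: [0.683, 0.731, 0.002, 0.002]
contact_force: [0.4, -0.5, -0.0]
opening: 0.802
finger_force: 0.0
time: 8.32
eef_pos: [0.5506, 0.1158, 0.011]
tcp_rot: [0.683, 0.731, 0.0, 0.0]
contact_force: [0.1, -0.2, -1.2]
opening: 0.796
finger_force: 0.0
time: 8.7
eef_pos: [0.5545, 0.1161, 0.0107]
tcp_rot: [0.683, 0.731, 0.0, 0.0]
contact_force: [0.3, -0.1, 0.2]
opening: 0.797
finger_force: 0.0
```

```bash
python3 inch.py '[[0,0.0015,0,0,0,0,0.8],[0,0.002,0,0,0,0,0.8],[0,0.002,0,0,0,0,0.8]]';python3 inch.py '[[0,0.0015,0,0,0,0,0.8],[0,0.002,0,0,0,0,0.8],[0,0.002,0,0,0,0,0.8]]';python3 inch.py '[[0,0.0015,0,0,0,0,0.8],[0,0.002,0,0,0,0,0.8],[0,0.002,0,0,0,0,0.8]]'
```

```text
time: 9.07
eef_pos: [0.5563, 0.1163, 0.0107]
tcp_rot: [0.683, 0.731, -0.0, -0.0]
contact_force: [0.3, -0.7, -0.3]
opening: 0.802
finger_force: 0.0
time: 9.45
eef_pos: [0.556, 0.1163, 0.01]
tcp_rot: [0.683, 0.731, -0.002, -0.002]
contact_force: [-7.9, -1.9, 4.4]
opening: 0.799
finger_force: 0.0
time: 9.82
eef_pos: [0.5555, 0.1163, 0.0093]
tcp_rot: [0.683, 0.73, -0.004, -0.004]
contact_force: [-16.0, -2.3, 6.1]
opening: 0.799
finger_force: 0.0
```

```bash
python3 inch.py '[[0,-0.01,0,0,0,0,0.8],[0,-0.04,0,0,0,0,0.8],[0,-0.06,-0.06,0,0,0,0.8],[0,-0.1,-0.12,0,0,0,0.8],[-0.06,-0.13,-0.18,0,0,0,0.8],[-0.12,-0.13,-0.22,0,0,0,0.8],[-0.12,-0.13,-0.22,0,0,0,0.8]]'; python3 e.py; python3 go.py 0.459 -0.2985 0.26 0.16
```

```text
time: 10.7
eef_pos: [0.439, -0.0136, 0.2336]
tcp_rot: [0.683, 0.731, 0.001, 0.002]
contact_force: [1.3, -0.5, -0.0]
opening: 0.802
finger_force: 0.0
((621.5625, -3.0341949462890625), (18.914119720458984, 293.3335876464844), 4.788266181945801)
front edge [-0.08299732  0.61286555] back [-0.09385554  0.6290269 ]
jamb back edge [-0.06109792  0.67461304] 35
jamb top-front edge [-0.07101477  0.63301733] 38 x at y=.12 0.6244955574502332
[-2.826e-01 -1.000e-04 -2.110e-02] [ 0.0091  0.0068 -0.0942] t 10.75 pos [ 0.4408 -0.0167  0.2371] F [ 2.03 -1.01  2.57] op 0.8
```

The bar did not shift under a 16 N push, so it was already flush and the jamb's yaw is about 0.08. Next is the door.

```bash
python3 inch.py '[[-0.06,0,-0.02,0,0,0,0.7],[-0.12,0,-0.02,0,0,-0.09,0.7],[-0.18,0,-0.02,0,0,-0.09,0.7],[-0.2826,0,-0.02,0,0,-0.09,0.7],[-0.2826,0,-0.02,0,0,-0.09,0.7],[-0.2826,0,-0.02,0,0,-0.09,0.7],[-0.2826,0,-0.02,0,0,-0.09,0.7]]'; python3 go.py 0.459 -0.2985 0.107 0.16
```

```text
time: 11.62
eef_pos: [0.4579, -0.2933, 0.2504]
tcp_rot: [0.649, 0.761, 0.0, -0.0]
contact_force: [-0.3, 0.0, -0.2]
opening: 0.7
finger_force: 0.0
[-0.0054  0.0003  0.1434] [-0.0001 -0.0008 -0.0021] t 11.62 pos [ 0.4579 -0.2933  0.2504] F [-0.34  0.05 -0.17] op 0.7
```

```bash
python3 inch.py '[[-0.0054,0,0.05,0,0,0,0.7],[-0.0054,0,0.1,0,0,0,0.7],[-0.0054,0,0.1434,0,0,0,0.7],[-0.0054,0,0.1434,0,0,0,0.7],[-0.0054,0,0.1434,0,0,0,0.4],[-0.0054,0,0.1434,0,0,0,0.1],[-0.0054,0,0.1434,0,0,0,0.1],[-0.0054,0,0.1434,0,0,0,0.1],[-0.0054,0,0.1434,0,0,0,0.1]]' 60;  python3 go.py 0.459 -0.2985 0.107 0.16
```

```text
time: 12.75
eef_pos: [0.4602, -0.3006, 0.1104]
tcp_rot: [0.649, 0.761, -0.0, 0.002]
contact_force: [-1.0, 0.9, 7.0]
opening: 0.228
finger_force: 60.0
[ 0.0023 -0.0009  0.0033] [ 0.003   0.0038 -0.0019] t 12.75 pos [ 0.4602 -0.3006  0.1104] F [-0.97  0.92  7.01] op 0.228
```

```bash
python3 inch.py '[[0,0,-0.03,0,0,0,0.1],[0,0,-0.07,0,0,0,0.1],[0,0,-0.1,0,0,0,0.1],[0,0,-0.1,0,0,0,0.1]]';  python3 go.py 0.6534 -0.0468 0.21 0.08
```

```text
time: 13.25
eef_pos: [0.4599, -0.3002, 0.2099]
tcp_rot: [0.649, 0.761, -0.0, 0.003]
contact_force: [1.1, -0.5, -4.6]
opening: 0.227
finger_force: 59.5
[ 0.2199  0.231  -0.0003] [0.0038 0.0044 0.0779] t 13.25 pos [ 0.4599 -0.3002  0.2099] F [ 1.14 -0.47 -4.56] op 0.227
```

```bash
python3 inch.py '[[0.03,0.03,0,0,0,0,0.1],[0.065,0.068,0,0,0,0.02,0.1],[0.1,0.105,0,0,0,0.04,0.1],[0.135,0.142,0,0,0,0.06,0.1],[0.17,0.179,0,0,0,0.078,0.1],[0.2,0.21,0,0,0,0.078,0.1],[0.2199,0.231,0.02,0,0,0.078,0.1],[0.2199,0.231,0.045,0.003,0.004,0.078,0.1],[0.2199,0.231,0.045,0.003,0.004,0.078,0.1],[0.2199,0.231,0.045,0.003,0.004,0.078,0.1]]';  python3 inch.py '[[0,0,0,0,0,0,0.1],[0,0,0,0,0,0,0.1]]'; python3 go.py 0.6534 -0.0468 0.165 0.08
python3 - <<'E'
from h import *
T=grab("top");im=T["pixels"][150:240,230:350,::-1];S=grab("scene")["pixels"][140:230,310:430,::-1]
cv2.imwrite("pics/p4.png",np.hstack([cv2.resize(im,(400,300),interpolation=2),cv2.resize(S,(400,300),interpolation=2)]))
E
```

```text
time: 14.5
eef_pos: [0.6518, -0.046, 0.1615]
tcp_rot: [0.678, 0.735, -0.0, -0.003]
contact_force: [0.2, -0.1, -3.7]
opening: 0.221
finger_force: 59.9
time: 14.75
eef_pos: [0.6528, -0.0463, 0.1637]
tcp_rot: [0.678, 0.735, 0.001, -0.002]
contact_force: [-0.4, 0.2, -4.0]
opening: 0.223
finger_force: 59.9
[-0.0006  0.0005 -0.0013] [-0.0011 -0.0032 -0.0006] t 14.75 pos [ 0.6528 -0.0463  0.1637] F [-0.43  0.2  -3.97] op 0.223
```

View pics/p4.png

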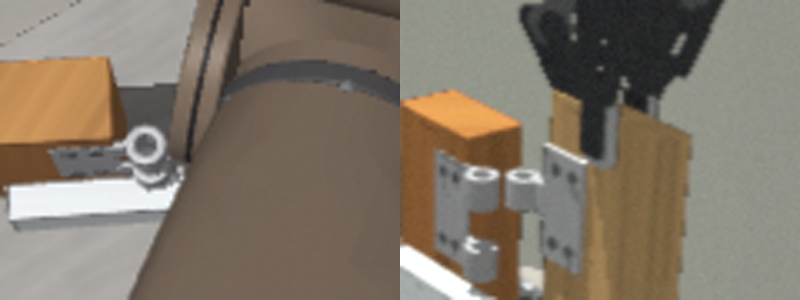

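The top view is blocked by the arm on the door side, but the scene view shows the jamb's upper hole at about (482,174) and the door's hole at about (522,176). The door is upright and right of the jamb knuckles. Computing the offset from several estimates.

```bash
cat > k.py <<'E'
from m import *
np.set_printoptions(precision=4,suppress=True)
s=get_state();tcp=s["eef_pos"];th=.0805;Rm=np.array([[np.cos(th),-np.sin(th)],[np.sin(th),np.cos(th)]])
def hole(r,uv,z):  # centroid of dark hole: darkness-weighted around guess
    g=cv2.cvtColor(r["pixels"],cv2.COLOR_RGB2GRAY).astype(np.float32);w=4;x0,y0=int(round(uv[0]))-w,int(round(uv[1]))-3
    p=cv2.resize(g[y0:y0+7,x0:x0+9],None,fx=8,fy=8,interpolation=2);d=(p<(p.min()+p.max())/2).astype(np.uint8)
    n,l,st,c=cv2.connectedComponentsWithStats(d);i=min(range(1,n),key=lambda i:np.linalg.norm(c[i]-[36,28])+ (99 if st[i,4]<15 else 0))
    q=(c[i]+.5)/8-.5+[x0,y0];return q,st[i,4]/64
if __name__=="__main__":
    dz=tcp[2]-.1104
    a=f([(82,174)],310,140,10/3)[0];b=f([(122,176)],310,140,10/3)[0]
    for n,(u,v) in (("eye",(a,b)),("hole",(hole(S,a,0)[0],hole(S,b,0)[0]))):
        J=plane(S,[u],.121)[0];D=plane(S,[v],.0815+dz)[0];print(n,u,v,"J",J[:2],"D",D[:2],"J-D in jamb axes",(J-D)[:2]@Rm)
    J=plane(T,f([(253,153)],210,155,4),.121)[0][:2];d0=plane(T,f([(46,145)],425,270,4),.0815)[0][:2];g=np.array([.4602,-.3006])
    t0=.1595;rel=np.array([[np.cos(th-t0),-np.sin(th-t0)],[np.sin(th-t0),np.cos(th-t0)]])@(d0-g)
    print("top: Jamb",J,"door kn now",tcp[:2]+rel,"diff",(J-tcp[:2]-rel)@Rm)
    ideal=Rm@np.array([-.014,.066]);print("ideal door kn (centred grip)",tcp[:2]+ideal)
E
python3 k.py
```

```text
eye (334.25, 191.85) (346.25, 192.45) J [0.6335 0.0653] D [0.6361 0.0239] J-D in jamb axes [0.0007 0.0416]
hole [333.8693 191.7885] [346.417  192.4382] J [0.633 0.066] D [0.6364 0.0237] J-D in jamb axes [-0.      0.0424]
top: Jamb [0.6282 0.0636] door kn now [0.6297 0.0228] diff [0.0018 0.0408]
ideal door kn (centred grip) [0.6332 0.0187]
```

```bash
python3 inch.py '[[0,0,0.015,-0.001,-0.003,0,0.1],[0,0,0.03,-0.001,-0.003,0,0.1],[0,0,0.039,-0.001,-0.003,0,0.1],[0,0,0.039,-0.001,-0.003,0,0.1],[0,0,0.039,-0.001,-0.003,0,0.1],[0,0,0.039,-0.001,-0.003,0,0.1]]'; python3 go.py 0.6534 -0.0468 0.1244 0.0805
python3 - <<'E'
from h import *
S=grab("scene");np.save("S5.npy",S["pixels"]);im=S["pixels"][150:240,310:430,::-1]
cv2.imwrite("pics/p5.png",cv2.resize(im,(800,600),interpolation=2))
E
```

```text
time: 15.7
eef_pos: [0.6528, -0.0458, 0.1243]
tcp_rot: [0.678, 0.735, -0.0, -0.0]
contact_force: [0.1, 0.0, -3.8]
opening: 0.226
finger_force: 59.8
[-0.0011  0.0005 -0.0001] [-0.0007 -0.0004 -0.0005] t 15.7 pos [ 0.6528 -0.0458  0.1243] F [ 0.13  0.02 -3.81] op 0.226
```

View pics/p5.png

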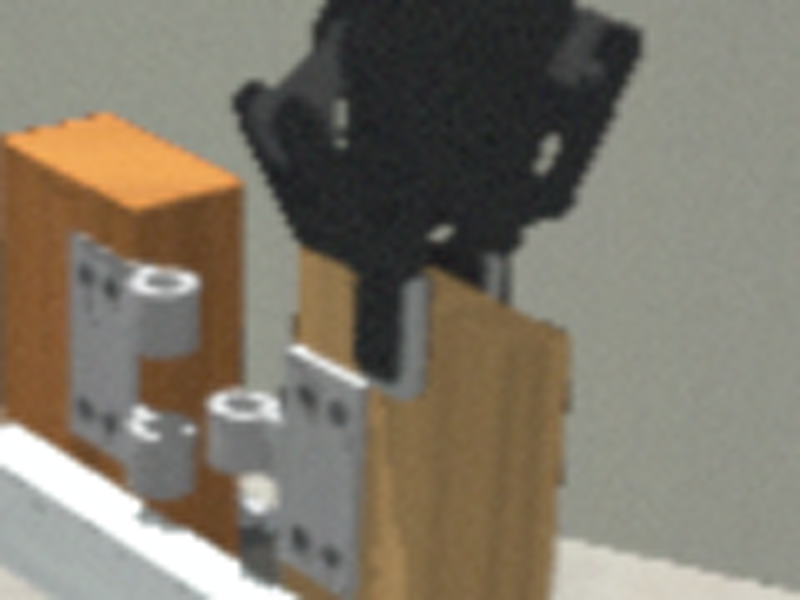

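The scene crop shows the jamb's upper hole at (165,282), its lower tube centred near x=161, and the door's hole at (243,405) with its knuckle level between the jamb's two. Computing the remaining slide.

```bash
python3 - <<'E'
from k import *
S["pixels"]=np.load("S5.npy");sc=20/3
a=f([(165,282)],310,150,sc)[0];b=f([(243,405)],310,150,sc)[0]
for u,v in((a,b),(hole(S,a,0)[0],hole(S,b,0)[0])):
    J=plane(S,[u],.121)[0];D=plane(S,[v],.0954)[0];print(u,v,J,D,(J-D)[:2]@Rm)
# robot-frame jamb axis via scene bias taken from the door knuckle (centred-grip x)
# predicted view of final door hole etc.
J0=J.copy()
print("tube-centre px of lower tube top/bottom & upper top/bottom:",[((p-[310,150]+.5)*sc-.5).round(0) for p in proj(S,[[J0[0],J0[1],z] for z in(.121,.099,.072,.05)])])
# bar back top edge in scene -> robot frame plane at z=.04
hs=S["pixels"].astype(int);print(hs[213:240:1,316].tolist()[:14])
E
python3 go.py 0.6494 -0.0016 0.1244 0.0805
```

```text
(334.325, 191.875) (346.025, 210.325) [0.6335 0.0651 0.121 ] [0.6356 0.0221 0.0954] [0.0014 0.0431]
[333.8695 191.7898] [345.9688 210.1916] [0.633 0.066 0.121] [0.6358 0.0227 0.0954] [0.0006 0.0434]
tube-centre px of lower tube top/bottom & upper top/bottom: [array([162., 281.]), array([161., 346.]), array([160., 424.]), array([159., 486.])]
[[129, 88, 49], [128, 86, 51], [154, 126, 104], [236, 235, 231], [254, 255, 254], [254, 255, 255], [254, 255, 255], [254, 255, 255], [254, 255, 255], [253, 254, 254], [232, 237, 235], [177, 183, 181], [161, 167, 164], [152, 158, 158]]
[ 0.0443  0.0004 -0.0004] [-0.0012 -0.0005 -0.0005] t 15.85 pos [ 0.6525 -0.0457  0.124 ] F [-0.25 -0.37 -4.62] op 0.225
```

```bash
python3 inch.py '[[0.01,0,0,0,0,0,0.1],[0.02,0,0,0,0,0,0.1],[0.028,0,0,0,0,0,0.1],[0.034,0,0,0,0,0,0.1],[0.038,0,0,0,0,0,0.1],[0.041,0,0,0,0,0,0.1],[0.042,0,0,0,0,0,0.1],[0.042,0,0,0,0,0,0.1],[0.042,0,0,0,0,0,0.1]]'; python3 go.py 0.6494 -0.0016 0.1244 0.0805
python3 - <<'E'
from h import *
S=grab("scene");np.save("S6.npy",S["pixels"]);im=S["pixels"][150:240,310:430,::-1]
cv2.imwrite("pics/p6.png",cv2.resize(im[15:75,5:85],(800,600),interpolation=2))
E
```

```text
time: 16.98
eef_pos: [0.6489, -0.004, 0.1234]
tcp_rot: [0.678, 0.735, -0.001, -0.001]
contact_force: [0.5, 0.2, -5.7]
opening: 0.224
finger_force: 59.9
[ 0.0023  0.0007 -0.001 ] [-0.0022 -0.0008 -0.0008] t 16.98 pos [ 0.6489 -0.004   0.1234] F [ 0.47  0.16 -5.69] op 0.224
```

View pics/p6.png

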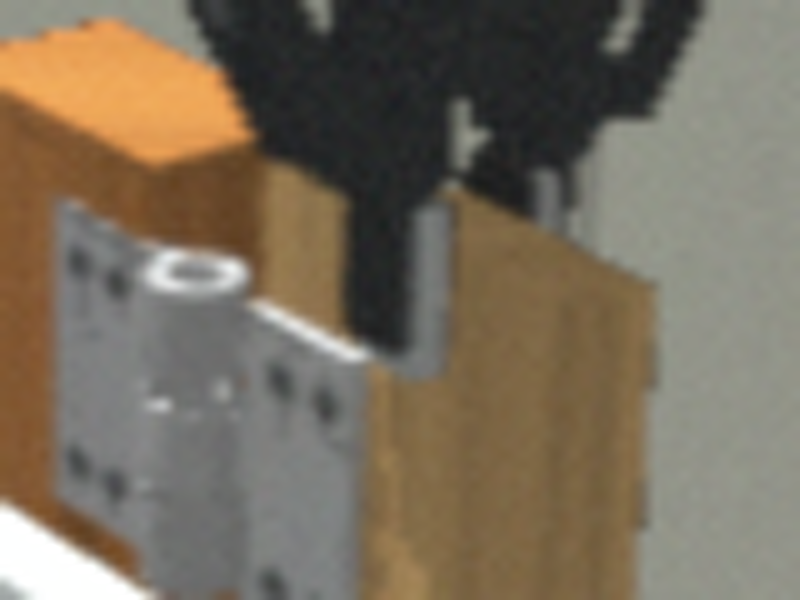

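The three tubes line up in one vertical stack at x≈192, with the upper hole at (195,270). A thin gap shows at y≈395 above the door's knuckle and at y≈488 below it. The measured height is about 1 mm low, so I'll trim it and settle.

```bash
python3 inch.py '[[0.0005,0,-0.001,-0.002,-0.0008,0,0.1],[0.0005,0,-0.001,-0.002,-0.0008,0,0.1],[0.0005,0,-0.001,-0.002,-0.0008,0,0.1],[0.0005,0,-0.001,-0.002,-0.0008,0,0.1],[0.0005,0,-0.001,-0.002,-0.0008,0,0.1]]'
python3 - <<'E'
from h import *
fr=[];st=[]
for i in range(8):
    S=grab("scene");fr.append(S["pixels"].astype(float));s=get_state();st.append(np.r_[s["eef_pos"],s["contact_force"],s["wrist_torque"]])
print(np.mean(st,0).round(4),np.std(st,0).round(4),s["time"],R.from_quat(s["tcp_rot"]).as_matrix().round(4)[:,2])
im=np.mean(fr,0).clip(0,255).astype(np.uint8);np.save("S7.npy",im)
cv2.imwrite("pics/p7.png",cv2.resize(im[180:225,315:375,::-1],(800,600),interpolation=2))
E
```

```text
time: 17.65
eef_pos: [0.6488, -0.0033, 0.1244]
tcp_rot: [0.678, 0.735, -0.0, -0.0]
contact_force: [0.2, 0.8, -4.4]
opening: 0.228
finger_force: 59.9
[ 6.4880e-01 -3.3000e-03  1.2440e-01  5.3900e-02  4.8800e-02 -4.1656e+00
 -1.3700e-02 -2.4900e-02  9.7000e-03] [0.     0.     0.     0.3499 0.4653 0.4444 0.0319 0.0192 0.0355] 18.05 [-1.e-04  1.e-04 -1.e+00]
```

View pics/p7.png

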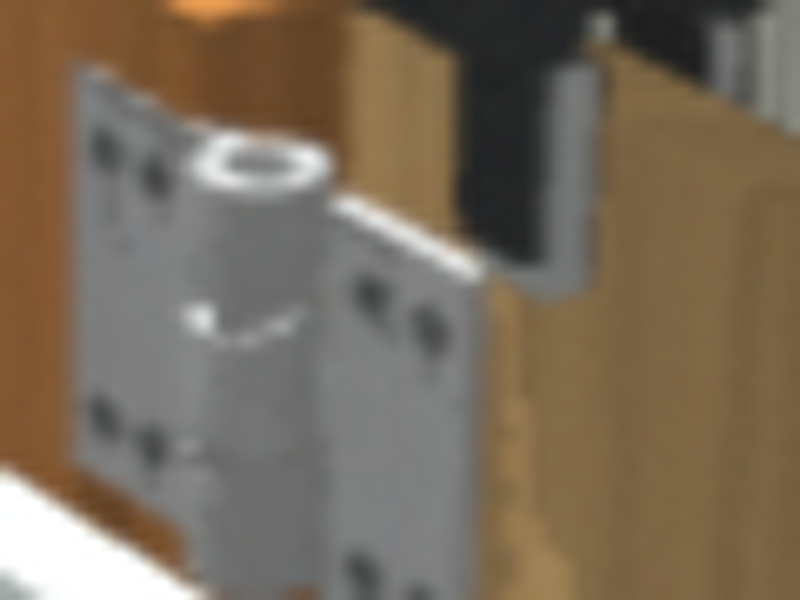

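The averaged crop shows the knuckles stacked at x≈260. The upper gap crescent (~322–342) and lower gap line (~460) match the predicted 3.5 mm gaps, and the contact force is only the door's weight. Handing in.

```bash
python3 -c "
from plant import ctrl, eyes, get_state
print(ctrl.sign_off())"
```

```text
the job is handed in; nothing more can be done
None
```

I handed the job in at about 18 s, and the sign-off gave no verdict. By camera and force readings, the straightedge is flush against the jamb and released, and the door is held still with its knuckle lined up between the jamb's two, touching neither the jamb nor the straightedge.

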